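Unclip the charged battery and pack it in its case

ROBOT

A 7-joint arm with a two-finger parallel gripper is mounted at the origin on a cart in front of the work surface, level with it; the furniture and walls round the work are solid. World frame = base frame: x ahead of the robot, y to its left, z up, the work surface at z = 0. Lengths are in m, angles in rad, forces in N, time in s.
With the tool pointing down it reaches from about 0.4 to 0.85 m from the base axis. Payload 10.4 kg.
Tool frame: the origin (TCP) lies between the finger pads; the fingertips stand tcp_to_tips ahead of it and the grasp point (between the pads) lies 8 mm behind it (tcp_to_tips is the distance from the TCP to the fingertips, in m); z points along the fingers, y is the line along which they close (so a half turn about z gives the same grasp; the last joint's range is limited). The gripper opens to 85 mm and grips with 20 to 120 N. Pads are 22 mm wide; open, the fingers measure 114 mm over their backs; the gripper's body (76 mm by 85 mm) begins 54 mm behind the grasp point. The pads swing forward as they close: fully open they stand 13 mm farther back than shut.
Start: joints at [1.299, 0.332, -0.065, 1.46, 0.022, 1.35, -0.088], TCP at [0.154, -0.606, 0.242] pointing down, gripper open.
Joint ranges: [-2.6, 2.6], [-0.5, 2.12], [-1.47, 1.34], [0.16, 2.42], [-1.27, 4.41], [0.06, 2.06], [-2.6, 2.6]. Speed limits (rad/s): [2.22, 2.22, 2.79, 2.79, 3.14, 3.14, 3.14].

INTERFACE

Orientations are given as a unit quaternion [x, y, z, w].
In Python, from workcell import * gives the robot as it stands.
- The arm moves only by the tool apply_moves, never from a script. Its argument "rows" is a list of rows, each an object of numbers: "x", "y", "z": the shift along the tool's x, y, z in mm; "ax", "ay", "az": the turn, a rotation vector about the tool's x, y, z in degrees; "gripper": the closure, from 0 (fully open) to 1 (shut). A call has 1 to 5 rows; each row shifts and turns the commanded pose from where the row before left it, along the tool's axes as they then stand; what a row does not reach is not made up. A row lasts 1/12 s, in which the tool goes at most 41.7 mm and 7.16 degrees, less where a joint would pass 70% of its speed; a pose out of reach is approached as far as the arm can. A call with a gripper value outside its range is refused whole. The fingers move at their own pace and stop on an object; "newtons" is the grip in N (left out, the last holds). Time passes only in rows, so rows that do not move let the fingers close. It gives the time, the measured TCP pose, the force, the opening and the grip force at its end, in the units of the state.
- get_obs(): the state, without advancing time (a new reading comes with each control period).
- camera(name): name is "scene" or "top"; returns a dict with "color" (400x640x3 uint8, red, green, blue), "fov_y" (degrees; the focal length in pixels is half the picture's height over the tangent of half this angle, whatever the lens; pixels are square), "cx", "cy" (the principal point, pixels), "rvec" (rotation vector, rad) and "tvec" (3), from world to camera coordinates, as OpenCV has them. Camera axes: x right, y down, z forward; pixel columns grow to the right and rows downward; lengths in m; the calibration is good to about 2 mm. A picture is of the moment at which its call begins. There is no depth.
- hand_in(): hands the job in; it is judged then, once.
The state is a dict: "clock": time; "joint_pos": joint angles; "joint_velocities": joint speeds; "tau": joint torques, N m; "position": TCP position; "ee_rot": TCP orientation; "ft_force": force on the tool from outside, world axes, zero at the start; "torque": the same for the moment, N m; "grip_width": opening from 0.0 (shut) to 1.0 (fully open); "grasp_force": force on a finger pad.
Only numpy, scipy, OpenCV 4.12 (cv2) and the standard library are available. Lean on these libraries where they do the work, as an engineer would, in place of code of your own. Each camera call takes 0.05 s, during which the arm holds its last target. There are 200 camera calls.

TASK

The battery pack on the charger is full and has to go out in its carry case. Hold its orange release button down while you draw the pack out of the charger, set the pack, button up, in the foam pocket of the open case, then swing the lid over and press its front edge down until the catch snaps shut. Leave the other things on the table where they are and do not tip the pack over.

Things in the scene. Friction and masses are not known exactly. Their poses are not given: they have to be found in the camera images.
- pack: Loose slide-on battery pack, black with orange seam, 120 (its x) x 56 (y) x 52 mm high without button, 0.34-0.63 kg. Origin: centre of underside, z up; -x is the nose, which sticks out of the charger and has the release button on top. Sides flat, 56 mm apart up to 44 mm high; top deck 44 mm wide. Slides on the table on two slippery strips, in the charger too; docked, its axes are the charger's.
- release (a joint): The pack's orange button, pushed straight down: 0 is up (locked), 0.006 m fully down. Takes 1.5 N to start, 4.5 N fully down; springs back when let go. While up, its tooth behind the charger's beam stops the pack from being drawn out; the tooth clears from 0.0045 m and is past the beam once the pack has come 25 mm.
- release_top (a point): On the button's flat thumb plate (top face), 59 mm above the pack's underside when up, 38 mm from the pack's middle towards the nose. Plate 34 mm wide. At its nose end a ridge stands 7 mm up across the plate, 13 mm ahead of this point: a fingertip pressing here can pull on it. The charger's hood begins 18 mm behind this point. The button travels with the pack.
- charger: Grey charger fixed to the table, 84 mm wide (124 over its low screw flanges), 80 mm high. Origin on the table in front of the bay, on its middle line; x points into the bay, z up. Hood, cheeks and back lie at x = 0.070 to 0.177. The docked pack's origin is at x = 0.090, 40 mm of its nose standing out; it is drawn straight out along -x.
- bay_mouth (a point): Middle of the bay's mouth at table height, at x = 0.072 of the charger. The pack is out of the bay, and can be lifted, when its origin is at charger x = 0.010 or less, i.e. drawn 80 mm or more.
- case: Blue-grey hard case fixed to the table. Lower half 150 (x) x 200 (y) mm, rim 62 mm high, walls 6 mm. Origin: centre of underside; -x is the front with the orange catch, +x the hinge side. Grey foam fills it to 26 mm above the table round one pocket; between pocket and front or back wall lie 37 mm of foam with free room for a finger above.
- pocket (a point): Centre of the pocket's floor, 6 mm above the table. Pocket 64 mm along the case's x, 130 mm along its y, 20 mm deep. The pack goes in upright, its length along the case's y (nose to either side), and then stands 32 mm above the foam.
- lid (a joint): Case lid, hinge line along the case's y at case x = 0.079, z = 0.062. 0 is shut, 1.57 upright; starts leaning back, 1.68 to 1.88 (stop 1.95). Stays where it is left when steeper, sinks shut by its weight below about 0.7 and stops ajar at about 0.06, its catch resting on a bead; pressing the front edge with about 6 N (up to 10) snaps the catch over.
- lid_edge (a point): On the lid's outer face, mid-width, 140 mm from the hinge line, 14 mm short of the free (front) edge. Lid 150 mm deep, 200 wide, 21 thick; the outer face lies 21 mm off the hinge plane and faces away from the case's front while open. Shut, this point is on top at the front edge, over the catch, 83 mm above the table.
- tape_black: Bystander: roll of black tape lying flat, 58 mm across, 19 mm high. Origin at its underside.
- ink_tin: Bystander: ochre ink tin, 68 mm across, 70 mm high. Origin at its underside.
- tool_jar: Bystander: blue and white jar holding pens, 77 mm across, 162 mm high. Origin at its underside.
- label_pack: Bystander: brown carton of labels, 66x120x50 mm. Origin at its underside.
- tape_masking: Bystander: roll of masking tape lying flat, 104 mm across, 25 mm high. Origin at its underside.
- tape_clear: Bystander: tan roll of packing tape lying flat, 90 mm across, 48 mm high. Origin at its underside.
- scissors: Bystander: red-handled scissors lying flat, 199 mm long. Origin at its underside.
- marker_black: Bystander: black marker, 138 mm long. Origin at its underside.

How it is judged:
On the way, in this order (a step that is already met when the one before it is completed fails the run):
1. the pack has been drawn at least 15 mm out of the bay with its release button down (value of joint release above 0.003 m and x of pack in the frame of charger below 0.075 m).
2. the pack is out of the charger ((x of pack in the frame of charger below 0.01 m or height (world z) of pack above 0.07 m)), for 0.1 s.
3. the pack lies upright on the floor of the foam pocket (horizontal distance between pack and pocket below 0.01 m and z of pack in the frame of case below 0.012 m and angle between pack's own z axis and vertical below 0.08 rad), for 0.2 s.
4. the lid is shut and its catch has snapped (value of joint lid below 0.02 rad), for 0.2 s.
At the end, for the whole second after the job is handed in: The pack lies at rest and upright (within 0.08 rad) in the case, its origin within 10 mm sideways of the pocket's centre and less than 12 mm above the case's underside, and the lid stays shut by its catch (joint below 0.02 rad) (all of step 3 and value of joint lid below 0.02 rad and linear speed of pack below 0.02 m/s); the robot touches nothing.
It fails at once if a bystander is moved more than 30 mm (distance of any of tape_black, ink_tin, tool_jar, label_pack, tape_masking, tape_clear, scissors, marker_black from where it was at the start of the episode above 0.03 m).
It fails at once if the pack is tipped more than 0.7 rad (angle between pack's own z axis and vertical above 0.7 rad).
It also fails if it takes over 59 s, if anything falls off the work surface, if the arm or the gripper's body presses on something with over 40 N, if the wrist force passes 120 N, or if a joint passes its speed limit or range.

## Working session

There is one attempt and no reset: what is moved stays moved. The work goes in short steps, Python scripts to look and compute and a tool call to move; the robot and the scene stay as the last step left them, time stands still between calls to the robot, and variables do not carry over. Pictures are saved under pics/ and viewed, at most 10 in all, crops included, and the job is handed in when it is done.

Besides the shell and the picture viewer there is one more tool, called as name(argument=value, ...) on one line, values as JSON. apply_moves: Moves the arm, as the interface text tells. Its arguments: {"type":"object","properties":{"rows":{"type":"array","items":{"type":"object","properties":{"x":{"type":"number"},"y":{"type":"number"},"z":{"type":"number"},"ax":{"type":"number"},"ay":{"type":"number"},"az":{"type":"number"},"gripper":{"type":"number"}}}},"newtons":{"type":"number"}},"required":["rows"]}

```bash
ls; mkdir -p pics; python3 - <<'E'
from workcell import *
import cv2
for n in("scene","top"):
    c=camera(n); cv2.imwrite(f"pics/{n}0.png",c["color"][:,:,::-1]); print({k:v for k,v in c.items() if k!="color"})
print(get_obs())
E
```

```text
pics
{'fov_y': 44.53102647288184, 'cx': 312.92334798420654, 'cy': 195.73495719823643, 'rvec': array([ 0.74428997, -2.5778295 ,  1.13659208]), 'tvec': array([0.455473  , 0.27286818, 1.42898006])}
{'fov_y': 50.72151949279867, 'cx': 324.81932274361264, 'cy': 205.02622182564414, 'rvec': array([ 2.20093349, -2.16247507,  0.09606821]), 'tvec': array([-0.03581342,  0.54181414,  1.33444038])}
{'clock': 0.1, 'joint_pos': array([ 1.29937114,  0.33279607, -0.06467942,  1.46087089,  0.02157393,
        1.34991796, -0.08849639]), 'joint_velocities': array([-0.00303784, -0.00259168,  0.00141576, -0.00080917,  0.00115581,
        0.00084175,  0.00022284]), 'tau': array([ 1.22995240e-03, -6.26747704e+01,  4.93451895e-02, -3.92428029e+01,
        1.63923955e-02,  7.09901753e-03,  3.69206191e-05]), 'position': array([ 0.15382659, -0.60542919,  0.24159683]), 'ee_rot': array([ 9.92270650e-01,  1.24090837e-01, -1.01172341e-04, -6.41161252e-04]), 'ft_force': array([ 0.6686973 , -0.05493951, -0.06400034]), 'torque': array([-0.01772872, -0.01743201,  0.00059739]), 'grasp_force': 0.0, 'grip_width': 1.0002160350561278}
```

View pics/scene0.png

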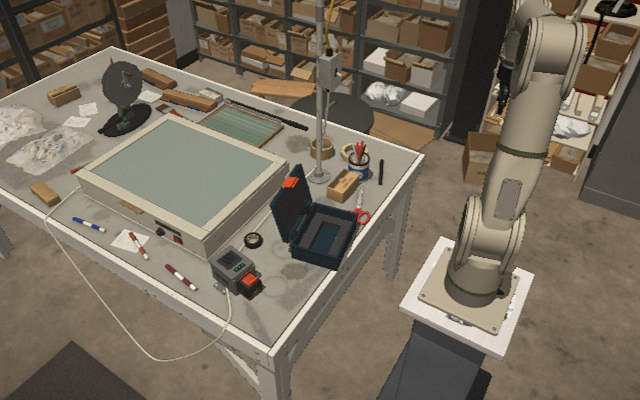

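View pics/top0.png

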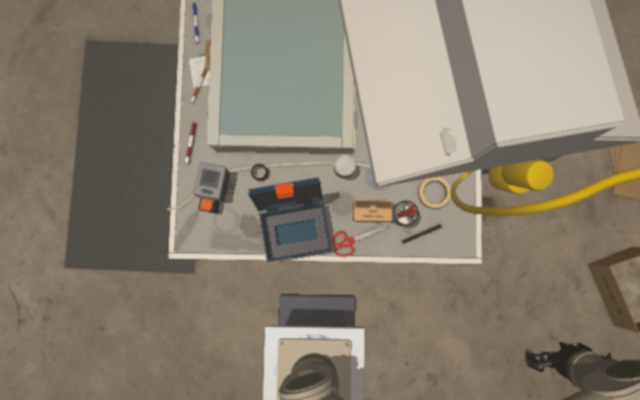

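The scene view shows the charger at about (235,275) with the orange button at (250,281), and the open case at about (320,240). In the top view the charger is at (210,182), the button at (206,205), the case at (297,230), and its lid leans back at (287,192). I'll zoom in on both.

```bash
python3 - <<'E'
import cv2
a=cv2.imread("pics/top0.png")[150:270,165:345]; cv2.imwrite("pics/topc.png",cv2.resize(a,None,fx=4.4,fy=4.4,interpolation=cv2.INTER_CUBIC))
a=cv2.imread("pics/scene0.png")[160:305,200:380]; cv2.imwrite("pics/scenec.png",cv2.resize(a,None,fx=4,fy=4,interpolation=cv2.INTER_CUBIC))
E
```

```text
(no output)
```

View pics/topc.png

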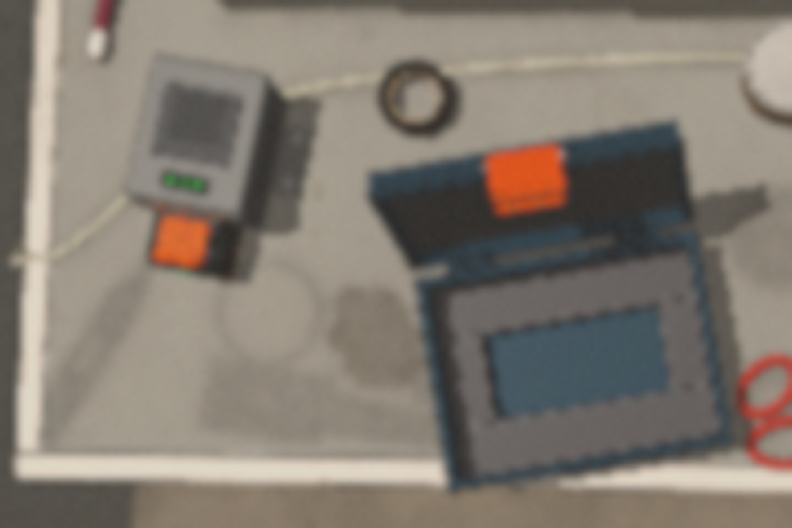

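View pics/scenec.png

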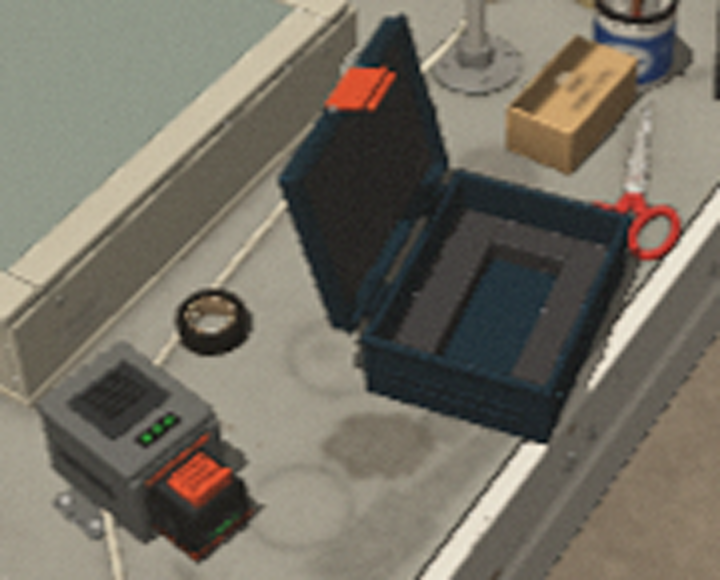

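```bash
cat > h.py <<'E'
import numpy as np, cv2, pickle
from scipy.optimize import least_squares
from scipy.spatial.transform import Rotation as R
def proj(c,P):
    f=200/np.tan(np.radians(c["fov_y"])/2); K=np.array([[f,0,c["cx"]],[0,f,c["cy"]],[0,0,1.]])
    return cv2.projectPoints(np.array(P,float).reshape(-1,1,3),c["rvec"],c["tvec"],K,None)[0][:,0]
def w(p,P): 
    s,k=np.sin(p[2]),np.cos(p[2]); P=np.array(P,float); return np.c_[p[0]+k*P[:,0]-s*P[:,1],p[1]+s*P[:,0]+k*P[:,1],P[:,2]]
T=lambda q:165+(np.array(q)+.5)/4.4*1-.5+np.array([0,-15])
S=lambda q:np.array([200,160])+(np.array(q)+.5)/4-.5
E
python3 - <<'E'
from workcell import *
from h import *
ct,cs=camera("top"),camera("scene")
def fit(name,Pt,ut,Ps,us,p0):
    g=lambda p:np.r_[proj(ct,w(p,Pt))-T(ut),proj(cs,w(p,Ps))-S(us)].ravel()
    r=least_squares(g,p0,loss='soft_l1'); print(name,r.x.round(4)); print(g(r.x).reshape(-1,2).round(1).tolist()); return r.x
z=.062
rim=[(-.075,.1,z),(-.075,-.1,z)]
pk=[(.032,.065,.026),(-.032,.065,.026),(-.032,-.065,.026),(.032,-.065,.026)]
c=fit("case",rim+pk,[(452,488),(732,443),(484,338),(495,420),(670,388),(660,303)],
 [(-.075,.1,z),(.075,.1,z),(-.075,-.1,z),(.075,-.1,z)],[(552,405),(365,340),(630,210),(455,172)],[.5,0,0])
h=[(.177,.042,.08),(.177,-.042,.08),(.07,-.042,.08),(.07,.042,.08)]
g=fit("charger",h,[(155,55),(270,75),(240,222),(128,198)],h,[(40,402),(120,342),(218,408),(145,478)],[.5,.2,0])
print("button",w(g,[(.052,0,.059)]), "pred px top/scene", proj(ct,w(g,[(.052,0,.059)])),proj(cs,w(g,[(.052,0,.059)])),T((183,240)),S((205,478)))
print("packdock",w(g,[(.09,0,0),(.01,0,0)]))
# lid
def lid(a):
    L=[]
    for y in(.1,-.1):
        for o in(0,.021):
            L.append((.079-.15*np.cos(a)+o*np.sin(a),y,.062+.15*np.sin(a)+o*np.cos(a)))
    return L
for a in(1.6,1.68,1.75,1.8,1.88): print(a,((proj(ct,w(c,lid(a)))-165+[0,15])*4.4).round().tolist(),((proj(cs,w(c,lid(a)))-[200,160])*4).round().tolist())
E
```

```text
case [0.4537 0.0651 0.2017]
[[0.0, 1.3], [0.1, -0.5], [-0.8, -0.4], [0.2, 0.7], [0.7, 0.5], [-0.7, 0.1], [-0.3, -3.1], [-0.6, -0.2], [-0.0, 1.1], [0.2, -0.6]]
charger [ 0.4826  0.3492 -0.141 ]
[[-0.7, 0.1], [-0.1, -0.2], [0.5, 0.3], [-0.9, 1.5], [-1.1, -0.3], [0.5, -1.9], [1.3, -0.5], [-2.0, -0.2]]
button [[0.53412501 0.34184344 0.059     ]] pred px top/scene [[207.0338906  204.58981096]] [[249.97245453 277.80793533]] [206.20454545 204.15909091] [250.875 279.125]
packdock [[0.5717477  0.33650173 0.        ]
 [0.49254205 0.34774743 0.        ]]
1.6 [[376.0, 254.0], [370.0, 222.0], [689.0, 196.0], [683.0, 164.0]] [[343.0, 192.0], [315.0, 185.0], [444.0, 25.0], [419.0, 19.0]]
1.68 [[373.0, 236.0], [368.0, 204.0], [686.0, 178.0], [680.0, 146.0]] [[327.0, 188.0], [300.0, 184.0], [429.0, 22.0], [405.0, 18.0]]
1.75 [[371.0, 220.0], [366.0, 188.0], [683.0, 162.0], [677.0, 131.0]] [[314.0, 186.0], [287.0, 183.0], [417.0, 21.0], [393.0, 19.0]]
1.8 [[369.0, 209.0], [365.0, 178.0], [681.0, 151.0], [675.0, 121.0]] [[304.0, 185.0], [279.0, 183.0], [408.0, 20.0], [384.0, 19.0]]
1.88 [[367.0, 191.0], [363.0, 162.0], [677.0, 134.0], [672.0, 105.0]] [[290.0, 185.0], [265.0, 184.0], [395.0, 20.0], [371.0, 21.0]]
```

Fits agree to about 1 px, with the predicted button within 1 px of the seen one. The lid angle is about 1.78. Next I plan the approach.

```bash
cat >> h.py <<'E'
import json
def plan(tgt,yaw,st,mm=33.,deg=6.6,n=None,via=None):
    """rows to TCP tgt (world), tool x at world yaw, pointing down; az signed short way"""
    p=np.array(st["position"]);r=R.from_quat(st["ee_rot"]);tgt=np.array(tgt,float)
    y=yaw;x=np.array([np.cos(y),np.sin(y),0]);z=np.array([0,0,-1.])
    rt=R.from_matrix(np.c_[x,np.cross(z,x),z]); v=(r.inv()*rt).as_rotvec(degrees=True)
    pts=[p]+([np.array(via)] if via is not None else [])+[tgt]
    L=[np.linalg.norm(b-a)for a,b in zip(pts,pts[1:])];
    n=n or int(np.ceil(max(sum(L)*1000/mm,np.linalg.norm(v)/deg,1)))
    cl=np.r_[0,np.cumsum(L)];s=np.linspace(0,cl[-1],n+1);q=np.array([np.interp(s,cl,[a[i] for a in pts])for i in range(3)]).T
    rows=[]
    for k in range(n):
        d=(r*R.from_rotvec(v*k/n,degrees=True)).inv().apply(q[k+1]-q[k])*1000
        a=v/n; rows.append(dict(x=round(d[0]),y=round(d[1]),z=round(d[2]),az=round(a[2],1)))
    print("tilt",v.round(2),"n",n)
    for k in range(0,n,5): print(json.dumps(rows[k:k+5]))
E
python3 - <<'E'
import workcell
from workcell import *
from h import *
print([k for k in dir(workcell) if k[0]!='_'], workcell.__dict__.get("tcp_to_tips"))
ct=camera("top");f=200/np.tan(np.radians(ct["fov_y"])/2);Rm=R.from_rotvec(ct["rvec"]).as_matrix()
o=-Rm.T@ct["tvec"]
for n,u,zz in(("pole",(345,165),0),("jar",(405,212),.16),("label",(373,211),.05),("edge",(230,259),0)):
    d=Rm.T@np.array([(u[0]-ct["cx"])/f,(u[1]-ct["cy"])/f,1]);print(n,(o+d*(zz-o[2])/d[2]).round(3))
print("cam",o)
st=get_obs()
plan((.50,.345,.20),3.0-2*np.pi*0,st,via=(.43,-.1,.32))
E
```

```text
['MotionError', 'camera', 'get_obs', 'hand_in', 'tcp_to_tips'] 0.011
pole [ 0.678 -0.091  0.   ]
jar [ 0.515 -0.258  0.16 ]
label [ 0.524 -0.178  0.05 ]
edge [0.364 0.277 0.   ]
cam [ 0.43033569 -0.01991855  1.37476934]
tilt [-1.0000e-02 -4.0000e-02 -1.5763e+02] n 32
[{"x": 22, "y": -24, "z": -4, "az": -4.9}, {"x": 24, "y": -22, "z": -4, "az": -4.9}, {"x": 26, "y": -20, "z": -4, "az": -4.9}, {"x": 27, "y": -17, "z": -4, "az": -4.9}, {"x": 29, "y": -15, "z": -4, "az": -4.9}]
[{"x": 30, "y": -12, "z": -4, "az": -4.9}, {"x": 31, "y": -10, "z": -4, "az": -4.9}, {"x": 32, "y": -7, "z": -4, "az": -4.9}, {"x": 32, "y": -4, "z": -4, "az": -4.9}, {"x": 32, "y": -2, "z": -4, "az": -4.9}]
[{"x": 32, "y": 1, "z": -4, "az": -4.9}, {"x": 32, "y": 4, "z": -4, "az": -4.9}, {"x": 32, "y": 7, "z": -4, "az": -4.9}, {"x": 31, "y": 9, "z": -4, "az": -4.9}, {"x": 30, "y": 12, "z": -4, "az": -4.9}]
[{"x": 29, "y": 15, "z": -4, "az": -4.9}, {"x": 28, "y": 17, "z": -4, "az": -4.9}, {"x": 27, "y": 17, "z": -1, "az": -4.9}, {"x": 29, "y": 12, "z": 8, "az": -4.9}, {"x": 28, "y": 14, "z": 8, "az": -4.9}]
[{"x": 27, "y": 17, "z": 8, "az": -4.9}, {"x": 25, "y": 19, "z": 8, "az": -4.9}, {"x": 24, "y": 21, "z": 8, "az": -4.9}, {"x": 22, "y": 23, "z": 8, "az": -4.9}, {"x": 20, "y": 25, "z": 8, "az": -4.9}]
[{"x": 18, "y": 26, "z": 8, "az": -4.9}, {"x": 15, "y": 28, "z": 8, "az": -4.9}, {"x": 13, "y": 29, "z": 8, "az": -4.9}, {"x": 10, "y": 30, "z": 8, "az": -4.9}, {"x": 8, "y": 31, "z": 8, "az": -4.9}]
[{"x": 5, "y": 31, "z": 8, "az": -4.9}, {"x": 2, "y": 32, "z": 8, "az": -4.9}]
```

apply_moves(rows=[{"x": 22, "y": -24, "z": -4, "az": -4.9, "gripper": 1}, {"x": 24, "y": -22, "z": -4, "az": -4.9}, {"x": 26, "y": -20, "z": -4, "az": -4.9}, {"x": 27, "y": -17, "z": -4, "az": -4.9}, {"x": 29, "y": -15, "z": -4, "az": -4.9}], newtons=30)

```text
invalid input at $.rows[0]: expected keys x, y, z, ax, ay, az, gripper
```

apply_moves(rows=[{"x": 30, "y": -12, "z": -4, "az": -4.9}, {"x": 31, "y": -10, "z": -4, "az": -4.9}, {"x": 32, "y": -7, "z": -4, "az": -4.9}, {"x": 32, "y": -4, "z": -4, "az": -4.9}, {"x": 32, "y": -2, "z": -4, "az": -4.9}])

```text
invalid input at $.rows[0]: expected keys x, y, z, ax, ay, az, gripper
```

apply_moves(rows=[{"x": 32, "y": 1, "z": -4, "az": -4.9}, {"x": 32, "y": 4, "z": -4, "az": -4.9}, {"x": 32, "y": 7, "z": -4, "az": -4.9}, {"x": 31, "y": 9, "z": -4, "az": -4.9}, {"x": 30, "y": 12, "z": -4, "az": -4.9}])

```text
invalid input at $.rows[0]: expected keys x, y, z, ax, ay, az, gripper
```

All keys are required in every row.

apply_moves(rows=[{"x": 22, "y": -24, "z": -4, "ax": 0, "ay": 0, "az": -4.9, "gripper": 1}, {"x": 24, "y": -22, "z": -4, "ax": 0, "ay": 0, "az": -4.9, "gripper": 1}, {"x": 26, "y": -20, "z": -4, "ax": 0, "ay": 0, "az": -4.9, "gripper": 1}, {"x": 27, "y": -17, "z": -4, "ax": 0, "ay": 0, "az": -4.9, "gripper": 1}, {"x": 29, "y": -15, "z": -4, "ax": 0, "ay": 0, "az": -4.9, "gripper": 1}], newtons=30)

```text
clock: 0.67
position: [0.2319, -0.4616, 0.2624]
ee_rot: [0.943, 0.334, -0.0, 0.0]
ft_force: [1.2, -0.0, 0.2]
grip_width: 0.304
grasp_force: 0.0
```

apply_moves(rows=[{"x": 30, "y": -12, "z": -4, "ax": 0, "ay": 0, "az": -4.9, "gripper": 1}, {"x": 31, "y": -10, "z": -4, "ax": 0, "ay": 0, "az": -4.9, "gripper": 1}, {"x": 32, "y": -7, "z": -4, "ax": 0, "ay": 0, "az": -4.9, "gripper": 1}, {"x": 32, "y": -4, "z": -4, "ax": 0, "ay": 0, "az": -4.9, "gripper": 1}, {"x": 32, "y": -2, "z": -4, "ax": 0, "ay": 0, "az": -4.9, "gripper": 1}])

```text
clock: 1.08
position: [0.3103, -0.3197, 0.2826]
ee_rot: [0.85, 0.526, -0.0, 0.0]
ft_force: [1.2, 0.3, 1.2]
grip_width: 0.004
grasp_force: 0.0
```

apply_moves(rows=[{"x": 32, "y": 1, "z": -4, "ax": 0, "ay": 0, "az": -4.9, "gripper": 1}, {"x": 32, "y": 4, "z": -4, "ax": 0, "ay": 0, "az": -4.9, "gripper": 1}, {"x": 32, "y": 7, "z": -4, "ax": 0, "ay": 0, "az": -4.9, "gripper": 1}, {"x": 31, "y": 9, "z": -4, "ax": 0, "ay": 0, "az": -4.9, "gripper": 1}, {"x": 30, "y": 12, "z": -4, "ax": 0, "ay": 0, "az": -4.9, "gripper": 1}])

```text
clock: 1.5
position: [0.388, -0.1781, 0.3027]
ee_rot: [0.719, 0.695, -0.0, 0.0]
ft_force: [-0.0, -0.9, 0.4]
grip_width: 0.001
grasp_force: 0.0
```

```bash
sed -i 's/az=round(a\[2\],1))/ax=0,ay=0,az=round(a[2],1),gripper=G)/; s/via=None):/via=None,G=1):/' h.py; python3 - <<'E'
from workcell import *
from h import *
plan((.534,.342,.12),3.0,get_obs(),via=(.46,.05,.31),deg=7,mm=36)
E
```

```text
tilt [-1.00e-02  4.00e-02 -8.39e+01] n 17
[{"x": 34, "y": 9, "z": -1, "ax": 0, "ay": 0, "az": -4.9, "gripper": 1}, {"x": 33, "y": 12, "z": -1, "ax": 0, "ay": 0, "az": -4.9, "gripper": 1}, {"x": 32, "y": 15, "z": -1, "ax": 0, "ay": 0, "az": -4.9, "gripper": 1}, {"x": 30, "y": 18, "z": -1, "ax": 0, "ay": 0, "az": -4.9, "gripper": 1}, {"x": 29, "y": 20, "z": -1, "ax": 0, "ay": 0, "az": -4.9, "gripper": 1}]
[{"x": 27, "y": 23, "z": -1, "ax": 0, "ay": 0, "az": -4.9, "gripper": 1}, {"x": 24, "y": 24, "z": 2, "ax": 0, "ay": 0, "az": -4.9, "gripper": 1}, {"x": 20, "y": 22, "z": 19, "ax": 0, "ay": 0, "az": -4.9, "gripper": 1}, {"x": 18, "y": 23, "z": 19, "ax": 0, "ay": 0, "az": -4.9, "gripper": 1}, {"x": 16, "y": 25, "z": 19, "ax": 0, "ay": 0, "az": -4.9, "gripper": 1}]
[{"x": 14, "y": 26, "z": 19, "ax": 0, "ay": 0, "az": -4.9, "gripper": 1}, {"x": 12, "y": 27, "z": 19, "ax": 0, "ay": 0, "az": -4.9, "gripper": 1}, {"x": 9, "y": 28, "z": 19, "ax": 0, "ay": 0, "az": -4.9, "gripper": 1}, {"x": 7, "y": 29, "z": 19, "ax": 0, "ay": 0, "az": -4.9, "gripper": 1}, {"x": 4, "y": 29, "z": 19, "ax": 0, "ay": 0, "az": -4.9, "gripper": 1}]
[{"x": 2, "y": 30, "z": 19, "ax": 0, "ay": 0, "az": -4.9, "gripper": 1}, {"x": -1, "y": 30, "z": 19, "ax": 0, "ay": 0, "az": -4.9, "gripper": 1}]
```

apply_moves(rows=[{"x": 34, "y": 9, "z": -1, "ax": 0, "ay": 0, "az": -4.9, "gripper": 1}, {"x": 33, "y": 12, "z": -1, "ax": 0, "ay": 0, "az": -4.9, "gripper": 1}, {"x": 32, "y": 15, "z": -1, "ax": 0, "ay": 0, "az": -4.9, "gripper": 1}, {"x": 30, "y": 18, "z": -1, "ax": 0, "ay": 0, "az": -4.9, "gripper": 1}, {"x": 29, "y": 20, "z": -1, "ax": 0, "ay": 0, "az": -4.9, "gripper": 1}])

```text
clock: 1.92
position: [0.4408, -0.0102, 0.3076]
ee_rot: [0.556, 0.831, -0.0, 0.0]
ft_force: [0.4, -0.9, 0.3]
grip_width: 0.003
grasp_force: 0.0
```

apply_moves(rows=[{"x": 27, "y": 23, "z": -1, "ax": 0, "ay": 0, "az": -4.9, "gripper": 1}, {"x": 24, "y": 24, "z": 0, "ax": 0, "ay": 0, "az": -4.9, "gripper": 1}, {"x": 20, "y": 22, "z": 0, "ax": 0, "ay": 0, "az": -4.9, "gripper": 1}, {"x": 18, "y": 23, "z": 0, "ax": 0, "ay": 0, "az": -4.9, "gripper": 1}, {"x": 16, "y": 25, "z": 0, "ax": 0, "ay": 0, "az": -4.9, "gripper": 1}])

```text
clock: 2.33
position: [0.4857, 0.1409, 0.3085]
ee_rot: [0.367, 0.93, 0.0, 0.0]
ft_force: [0.0, -0.1, 0.4]
grip_width: 0.0
grasp_force: 0.0
```

apply_moves(rows=[{"x": 14, "y": 26, "z": 0, "ax": 0, "ay": 0, "az": -4.9, "gripper": 1}, {"x": 12, "y": 27, "z": 0, "ax": 0, "ay": 0, "az": -4.9, "gripper": 1}, {"x": 9, "y": 28, "z": 10, "ax": 0, "ay": 0, "az": -4.9, "gripper": 1}, {"x": 7, "y": 29, "z": 20, "ax": 0, "ay": 0, "az": -4.9, "gripper": 1}, {"x": 4, "y": 29, "z": 25, "ax": 0, "ay": 0, "az": -4.9, "gripper": 1}])

```text
clock: 2.75
position: [0.5251, 0.2838, 0.2537]
ee_rot: [0.161, 0.987, 0.001, 0.001]
ft_force: [1.5, -1.0, 0.3]
grip_width: 0.003
grasp_force: 0.0
```

apply_moves(rows=[{"x": 2, "y": 30, "z": 20, "ax": 0, "ay": 0, "az": -4.9, "gripper": 1}, {"x": -1, "y": 30, "z": 20, "ax": 0, "ay": 0, "az": -4.9, "gripper": 1}, {"x": 0, "y": 0, "z": 35, "ax": 0, "ay": 0, "az": 0, "gripper": 1}, {"x": 0, "y": 0, "z": 35, "ax": 0, "ay": 0, "az": 0, "gripper": 1}, {"x": 0, "y": 0, "z": 25, "ax": 0, "ay": 0, "az": 0, "gripper": 1}])

```text
clock: 3.17
position: [0.539, 0.3398, 0.1148]
ee_rot: [0.077, 0.997, -0.001, -0.001]
ft_force: [-0.0, -0.3, -0.5]
grip_width: 0.002
grasp_force: 0.0
```

```bash
python3 - <<'E'
from workcell import *
from h import *
for n,u0,v0 in(("scene",215,200),("top",165,150)):
    a=camera(n)["color"][v0:v0+95,u0:u0+100,::-1]; cv2.imwrite(f"pics/{n}1.png",cv2.resize(a,None,fx=4,fy=4,interpolation=cv2.INTER_CUBIC))
a=np.hstack([cv2.imread("pics/scene1.png"),cv2.imread("pics/top1.png")]);cv2.imwrite("pics/both1.png",a)
s=get_obs();print(s["position"],s["ee_rot"],s["joint_pos"],s["ft_force"])
plan((.534,.342,.078),3.0,s)
E
```

```text
[0.53825935 0.3380613  0.1136723 ] [ 0.07786419  0.9969572  -0.00225035 -0.00290437] [ 0.03713486  0.64530549 -0.93878568  1.53355251  0.53585171  1.24620936
  0.43196146] [0.10869791 0.43902377 0.75719036]
tilt [-0.28 -0.31 -0.82] n 2
[{"x": 2, "y": 2, "z": 18, "ax": 0, "ay": 0, "az": -0.4, "gripper": 1}, {"x": 2, "y": 2, "z": 18, "ax": 0, "ay": 0, "az": -0.4, "gripper": 1}]
```

View pics/both1.png

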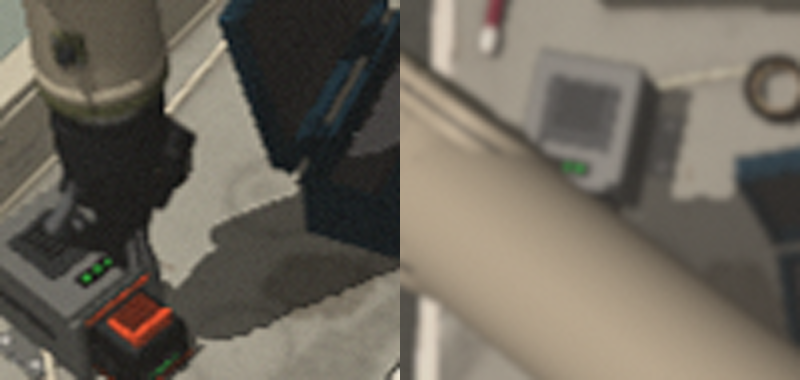

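The scene crop shows the closed gripper over the charger front and the orange plate, with its bright ridge at about (250,280). The arm hides the plate in the top view. I check the ridge against the fit.

```bash
python3 - <<'E'
from workcell import *
from h import *
ct,cs=camera("top"),camera("scene");g=[.4826,.3492,-.141]
for n,c in(("top",ct),("scene",cs)):
    im=cv2.imread(f"pics/{n}0.png").astype(int); m=(im[:,:,2]>170)&(im[:,:,1]<110)&(im[:,:,0]<80)
    v,u=np.nonzero(m); k=(u<260)&(v>195)&(v<300)&(u>195); print(n,"orange centroid",u[k].mean(),v[k].mean(),"u",u[k].min(),u[k].max(),"v",v[k].min(),v[k].max())
    for lab,P in(("ridge y+/-",[(.039,.017,.066),(.039,-.017,.066),(.035,.017,.066),(.035,-.017,.066)]),("hoodline",[(.07,.017,.059),(.07,-.017,.059)])):
        print(lab,proj(c,w(g,P)).round(1).tolist())
s=get_obs();plan(tuple(w(g,[(.054,0,.082)])[0]),3.0,s)
E
```

```text
top orange centroid 205.68269230769232 204.26923076923077 u 200 211 v 199 209
ridge y+/- [[200.3, 207.7], [211.0, 209.4], [200.0, 208.9], [210.8, 210.7]]
hoodline [[202.7, 198.1], [213.4, 199.8]]
scene orange centroid 248.52941176470588 279.0352941176471 u 242 256 v 274 284
ridge y+/- [[248.6, 282.4], [257.3, 275.0], [249.6, 283.1], [258.3, 275.7]]
hoodline [[241.2, 278.2], [249.8, 271.0]]
tilt [ 0.01 -0.01 -0.84] n 2
[{"x": 2, "y": 0, "z": 19, "ax": 0, "ay": 0, "az": -0.4, "gripper": 1}, {"x": 2, "y": 0, "z": 19, "ax": 0, "ay": 0, "az": -0.4, "gripper": 1}]
```

apply_moves(rows=[{"x": 2, "y": 2, "z": 18, "ax": 0, "ay": 0, "az": -0.4, "gripper": 1}, {"x": 1, "y": 1, "z": 14, "ax": 0, "ay": 0, "az": -0.4, "gripper": 1}, {"x": 0, "y": 0, "z": 3, "ax": 0, "ay": 0, "az": 0, "gripper": 1}, {"x": 0, "y": 0, "z": 3, "ax": 0, "ay": 0, "az": 0, "gripper": 1}])

```text
clock: 3.7
position: [0.5377, 0.3433, 0.0808]
ee_rot: [0.071, 0.997, 0.0, 0.0]
ft_force: [0.5, 0.4, 0.1]
grip_width: 0.0
grasp_force: 0.0
```

apply_moves(rows=[{"x": 0, "y": 0, "z": 2, "ax": 0, "ay": 0, "az": 0, "gripper": 1}, {"x": 0, "y": 0, "z": 1, "ax": 0, "ay": 0, "az": 0, "gripper": 1}])

```text
clock: 3.87
position: [0.5379, 0.3434, 0.0779]
ee_rot: [0.071, 0.997, 0.0, 0.0]
ft_force: [0.5, -0.5, 0.2]
grip_width: -0.004
grasp_force: 0.0
```

apply_moves(rows=[{"x": 0, "y": 0, "z": 1, "ax": 0, "ay": 0, "az": 0, "gripper": 1}, {"x": 0, "y": 0, "z": 1, "ax": 0, "ay": 0, "az": 0, "gripper": 1}])

```text
clock: 4.03
position: [0.5378, 0.3434, 0.0757]
ee_rot: [0.071, 0.997, 0.0, 0.0]
ft_force: [-0.2, -0.7, 0.7]
grip_width: 0.003
grasp_force: 0.0
```

apply_moves(rows=[{"x": 0, "y": 0, "z": 2, "ax": 0, "ay": 0, "az": 0, "gripper": 1}, {"x": 0, "y": 0, "z": 2, "ax": 0, "ay": 0, "az": 0, "gripper": 1}, {"x": 0, "y": 0, "z": 1, "ax": 0, "ay": 0, "az": 0, "gripper": 1}])

```text
clock: 4.28
position: [0.5375, 0.3432, 0.07]
ee_rot: [0.071, 0.997, -0.0, -0.0]
ft_force: [0.5, -0.2, 1.2]
grip_width: 0.003
grasp_force: 0.7
```

apply_moves(rows=[{"x": 0, "y": 0, "z": 1, "ax": 0, "ay": 0, "az": 0, "gripper": 1}, {"x": 0, "y": 0, "z": 1, "ax": 0, "ay": 0, "az": 0, "gripper": 1}])

```text
clock: 4.45
position: [0.5376, 0.3432, 0.0683]
ee_rot: [0.071, 0.997, -0.0, -0.0]
ft_force: [-0.7, -0.5, 3.0]
grip_width: 0.002
grasp_force: 1.1
```

apply_moves(rows=[{"x": 0, "y": 0, "z": 1, "ax": 0, "ay": 0, "az": 0, "gripper": 1}, {"x": 0, "y": 0, "z": 1, "ax": 0, "ay": 0, "az": 0, "gripper": 1}])

```text
clock: 4.62
position: [0.5375, 0.3433, 0.0663]
ee_rot: [0.071, 0.997, -0.0, 0.0]
ft_force: [-1.9, -1.5, 4.3]
grip_width: -0.001
grasp_force: 1.6
```

apply_moves(rows=[{"x": 0, "y": 0, "z": 1, "ax": 0, "ay": 0, "az": 0, "gripper": 1}, {"x": 0, "y": 0, "z": 1, "ax": 0, "ay": 0, "az": 0, "gripper": 1}, {"x": 0, "y": 0, "z": 0.5, "ax": 0, "ay": 0, "az": 0, "gripper": 1}])

```text
clock: 4.87
position: [0.5375, 0.3434, 0.0641]
ee_rot: [0.071, 0.997, -0.0, 0.0]
ft_force: [-3.2, -3.4, 10.0]
grip_width: 0.001
grasp_force: 5.2
```

apply_moves(rows=[{"x": 2, "y": 0, "z": 0, "ax": 0, "ay": 0, "az": 0, "gripper": 1}, {"x": 2, "y": 0, "z": 0, "ax": 0, "ay": 0, "az": 0, "gripper": 1}, {"x": 2, "y": 0, "z": 0, "ax": 0, "ay": 0, "az": 0, "gripper": 1}, {"x": 2, "y": 0, "z": 0, "ax": 0, "ay": 0, "az": 0, "gripper": 1}, {"x": 2, "y": 0, "z": 0, "ax": 0, "ay": 0, "az": 0, "gripper": 1}])

```text
clock: 5.28
position: [0.5281, 0.3449, 0.0642]
ee_rot: [0.071, 0.997, 0.0, 0.001]
ft_force: [3.5, -1.0, 5.5]
grip_width: 0.0
grasp_force: 2.7
```

apply_moves(rows=[{"x": 4, "y": 0, "z": 0, "ax": 0, "ay": 0, "az": 0, "gripper": 1}, {"x": 4, "y": 0, "z": 0, "ax": 0, "ay": 0, "az": 0, "gripper": 1}, {"x": 4, "y": 0, "z": 0, "ax": 0, "ay": 0, "az": 0, "gripper": 1}, {"x": 4, "y": 0, "z": 0, "ax": 0, "ay": 0, "az": 0, "gripper": 1}, {"x": 4, "y": 0, "z": 0, "ax": 0, "ay": 0, "az": 0, "gripper": 1}])

```text
clock: 5.7
position: [0.5082, 0.3477, 0.0642]
ee_rot: [0.071, 0.997, 0.0, 0.001]
ft_force: [3.5, -0.2, 5.7]
grip_width: 0.001
grasp_force: 2.7
```

apply_moves(rows=[{"x": 5, "y": 0, "z": 0, "ax": 0, "ay": 0, "az": 0, "gripper": 1}, {"x": 5, "y": 0, "z": 0, "ax": 0, "ay": 0, "az": 0, "gripper": 1}, {"x": 5, "y": 0, "z": 0, "ax": 0, "ay": 0, "az": 0, "gripper": 1}, {"x": 5, "y": 0, "z": 0, "ax": 0, "ay": 0, "az": 0, "gripper": 1}, {"x": 5, "y": 0, "z": 0, "ax": 0, "ay": 0, "az": 0, "gripper": 1}])

```text
clock: 6.12
position: [0.4833, 0.3513, 0.0642]
ee_rot: [0.071, 0.997, 0.0, 0.001]
ft_force: [3.6, 0.0, 5.5]
grip_width: 0.002
grasp_force: 2.7
```

apply_moves(rows=[{"x": 5, "y": 0, "z": 0, "ax": 0, "ay": 0, "az": 0, "gripper": 1}, {"x": 5, "y": 0, "z": 0, "ax": 0, "ay": 0, "az": 0, "gripper": 1}, {"x": 5, "y": 0, "z": 0, "ax": 0, "ay": 0, "az": 0, "gripper": 1}, {"x": 5, "y": 0, "z": 0, "ax": 0, "ay": 0, "az": 0, "gripper": 1}, {"x": 5, "y": 0, "z": 0, "ax": 0, "ay": 0, "az": 0, "gripper": 1}])

```text
clock: 6.53
position: [0.4586, 0.3548, 0.0641]
ee_rot: [0.071, 0.997, 0.0, 0.001]
ft_force: [3.0, -0.3, 4.9]
grip_width: -0.001
grasp_force: 2.8
```

apply_moves(rows=[{"x": 5, "y": 0, "z": 0, "ax": 0, "ay": 0, "az": 0, "gripper": 1}, {"x": 5, "y": 0, "z": 0, "ax": 0, "ay": 0, "az": 0, "gripper": 1}, {"x": 5, "y": 0, "z": 0, "ax": 0, "ay": 0, "az": 0, "gripper": 1}, {"x": 4, "y": 0, "z": 0, "ax": 0, "ay": 0, "az": 0, "gripper": 1}, {"x": 3, "y": 0, "z": 0, "ax": 0, "ay": 0, "az": 0, "gripper": 1}])

```text
clock: 6.95
position: [0.4367, 0.358, 0.0641]
ee_rot: [0.071, 0.997, 0.0, 0.001]
ft_force: [3.9, 0.7, 5.5]
grip_width: 0.0
grasp_force: 2.7
```

apply_moves(rows=[{"x": -1, "y": 0, "z": -10, "ax": 0, "ay": 0, "az": 0, "gripper": 1}, {"x": 0, "y": 0, "z": -30, "ax": 0, "ay": 0, "az": 0, "gripper": 1}, {"x": 0, "y": 0, "z": -40, "ax": 0, "ay": 0, "az": 0, "gripper": 0.3}, {"x": 0, "y": 0, "z": -40, "ax": 0, "ay": 0, "az": 0, "gripper": 0}, {"x": 0, "y": 0, "z": -30, "ax": 0, "ay": 0, "az": 0, "gripper": 0}])

```text
clock: 7.37
position: [0.4367, 0.3582, 0.2168]
ee_rot: [0.07, 0.998, 0.0, -0.0]
ft_force: [0.7, 0.5, -0.0]
grip_width: 0.419
grasp_force: 0.0
```

```bash
python3 - <<'E'
from workcell import *
from h import *
c=camera("scene");cv2.imwrite("pics/scene2.png",c["color"][:,:,::-1]);a=c["color"][225:325,220:320,::-1]
a=cv2.resize(a,None,fx=6,fy=6,interpolation=cv2.INTER_CUBIC)
p=[.4715,.3535,-.141]
def dr(P,col):
    for u in proj(c,w(p,P)): cv2.circle(a,tuple(int(t) for t in ((u-[220,225])*6+2.5)),3,col,-1)
dr([(sx*.06,sy*.028,0) for sx in(-1,1) for sy in(-1,1)],(0,255,255));dr([(sx*.06,sy*.022,.052) for sx in(-1,1) for sy in(-1,1)],(255,255,0));dr([(-.051,.017,.066),(-.051,-.017,.066)],(255,0,255))
cv2.imwrite("pics/s2c.png",a);print(get_obs()["position"])
E
```

```text
[0.43802306 0.35996096 0.2220333 ]
```

View pics/s2c.png

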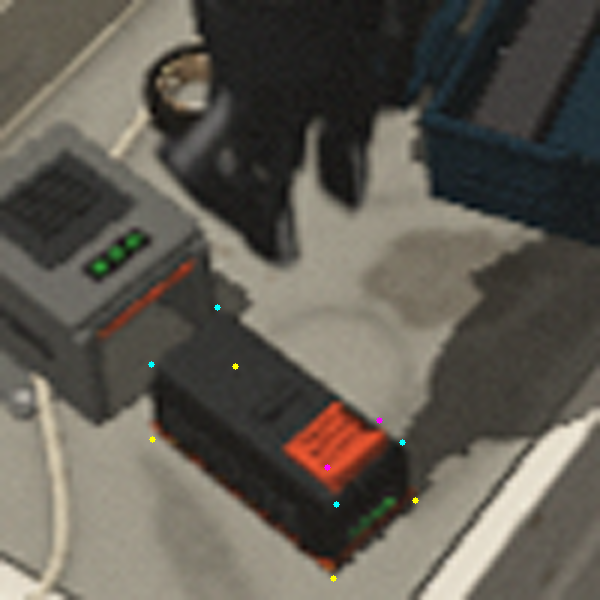

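The drawn pack matches the model to about 1 px at (0.473, 0.353). I'll grasp it at its middle.

```bash
python3 - <<'E'
from workcell import *
from h import *
s=get_obs();plan((.473,.353,.032),3.0,s,G=0,via=(.473,.353,.2),mm=36)
E
```

```text
tilt [0.3  0.25 0.04] n 6
[{"x": -30, "y": -2, "z": 19, "ax": 0, "ay": 0, "az": 0.0, "gripper": 0}, {"x": -6, "y": 0, "z": 32, "ax": 0, "ay": 0, "az": 0.0, "gripper": 0}, {"x": 0, "y": 0, "z": 35, "ax": 0, "ay": 0, "az": 0.0, "gripper": 0}, {"x": 0, "y": 0, "z": 35, "ax": 0, "ay": 0, "az": 0.0, "gripper": 0}, {"x": 0, "y": 0, "z": 35, "ax": 0, "ay": 0, "az": 0.0, "gripper": 0}]
[{"x": 0, "y": 0, "z": 35, "ax": 0, "ay": 0, "az": 0.0, "gripper": 0}]
```

apply_moves(rows=[{"x": -30, "y": 0, "z": 15, "ax": 0, "ay": 0, "az": 0, "gripper": 0}, {"x": -6, "y": 0, "z": 30, "ax": 0, "ay": 0, "az": 0, "gripper": 0}, {"x": 0, "y": 0, "z": 35, "ax": 0, "ay": 0, "az": 0, "gripper": 0}, {"x": 0, "y": 0, "z": 30, "ax": 0, "ay": 0, "az": 0, "gripper": 0}])

```text
clock: 7.75
position: [0.4729, 0.3518, 0.1019]
ee_rot: [0.071, 0.997, -0.0, -0.001]
ft_force: [0.6, 0.0, -0.4]
grip_width: 1.001
grasp_force: 0.0
```

apply_moves(rows=[{"x": 0, "y": 0, "z": 25, "ax": 0, "ay": 0, "az": 0, "gripper": 0}, {"x": 0, "y": 0, "z": 15, "ax": 0, "ay": 0, "az": 0, "gripper": 0}, {"x": 0, "y": 0, "z": 0, "ax": 0, "ay": 0, "az": 0, "gripper": 0}])

```text
clock: 8.0
position: [0.4714, 0.3512, 0.0607]
ee_rot: [0.071, 0.997, -0.002, -0.002]
ft_force: [-0.5, -0.3, -0.4]
grip_width: 0.998
grasp_force: 0.0
```

apply_moves(rows=[{"x": -1, "y": 2, "z": 15, "ax": 0, "ay": 0, "az": 0, "gripper": 0}, {"x": 0, "y": 0, "z": 12, "ax": 0, "ay": 0, "az": 0, "gripper": 0}, {"x": 0, "y": 0, "z": 0, "ax": 0, "ay": 0, "az": 0, "gripper": 0}])

```text
clock: 8.25
position: [0.474, 0.3538, 0.0352]
ee_rot: [0.071, 0.997, -0.001, -0.001]
ft_force: [-0.3, 0.4, -0.2]
grip_width: 1.002
grasp_force: 0.0
```

apply_moves(rows=[{"x": 0, "y": 0, "z": 0, "ax": 0, "ay": 0, "az": 0, "gripper": 0.3}, {"x": 0, "y": 0, "z": 0, "ax": 0, "ay": 0, "az": 0, "gripper": 0.5}, {"x": 0, "y": 0, "z": 0, "ax": 0, "ay": 0, "az": 0, "gripper": 0.6}, {"x": 0, "y": 0, "z": 0, "ax": 0, "ay": 0, "az": 0, "gripper": 0.6}, {"x": 0, "y": 0, "z": 0, "ax": 0, "ay": 0, "az": 0, "gripper": 0.6}], newtons=40)

```text
clock: 8.67
position: [0.475, 0.3549, 0.0379]
ee_rot: [0.071, 0.997, 0.0, 0.001]
ft_force: [-0.9, 0.4, 6.9]
grip_width: 0.646
grasp_force: 43.8
```

apply_moves(rows=[{"x": 0, "y": 0, "z": -5, "ax": 0, "ay": 0, "az": 0, "gripper": 0.6}, {"x": 0, "y": 0, "z": -15, "ax": 0, "ay": 0, "az": 0, "gripper": 0.6}, {"x": 0, "y": 0, "z": -30, "ax": 0, "ay": 0, "az": 0, "gripper": 0.6}, {"x": 0, "y": 0, "z": -35, "ax": 0, "ay": 0, "az": 0, "gripper": 0.6}, {"x": 0, "y": 0, "z": -35, "ax": 0, "ay": 0, "az": 0, "gripper": 0.6}])

```text
clock: 9.08
position: [0.4736, 0.354, 0.1585]
ee_rot: [0.071, 0.998, -0.0, -0.001]
ft_force: [1.7, -0.6, -4.5]
grip_width: 0.644
grasp_force: 44.6
```

```bash
python3 - <<'E'
from workcell import *
from h import *
s=get_obs();print(s["ft_force"],s["grip_width"],s["grasp_force"],s["position"]);plan((.4537,.0651,.155),.2017+np.pi/2,s,G=.6,mm=28,deg=6)
E
```

```text
[ 1.65207078 -0.58342359 -4.54830138] 0.6438004665343422 44.58283603191376 [0.47363614 0.35400858 0.15851512]
tilt [-9.000e-02 -3.000e-02  7.034e+01] n 12
[{"x": -2, "y": -24, "z": 0, "ax": 0, "ay": 0, "az": 5.9, "gripper": 0.6}, {"x": -4, "y": -24, "z": 0, "ax": 0, "ay": 0, "az": 5.9, "gripper": 0.6}, {"x": -7, "y": -23, "z": 0, "ax": 0, "ay": 0, "az": 5.9, "gripper": 0.6}, {"x": -9, "y": -22, "z": 0, "ax": 0, "ay": 0, "az": 5.9, "gripper": 0.6}, {"x": -11, "y": -21, "z": 0, "ax": 0, "ay": 0, "az": 5.9, "gripper": 0.6}]
[{"x": -13, "y": -20, "z": 0, "ax": 0, "ay": 0, "az": 5.9, "gripper": 0.6}, {"x": -15, "y": -19, "z": 0, "ax": 0, "ay": 0, "az": 5.9, "gripper": 0.6}, {"x": -17, "y": -17, "z": 0, "ax": 0, "ay": 0, "az": 5.9, "gripper": 0.6}, {"x": -19, "y": -15, "z": 0, "ax": 0, "ay": 0, "az": 5.9, "gripper": 0.6}, {"x": -20, "y": -13, "z": 0, "ax": 0, "ay": 0, "az": 5.9, "gripper": 0.6}]
[{"x": -21, "y": -11, "z": 0, "ax": 0, "ay": 0, "az": 5.9, "gripper": 0.6}, {"x": -22, "y": -9, "z": 0, "ax": 0, "ay": 0, "az": 5.9, "gripper": 0.6}]
```

apply_moves(rows=[{"x": 6, "y": -24, "z": 0, "ax": 0, "ay": 0, "az": 5.9, "gripper": 0.6}, {"x": 4, "y": -24, "z": 0, "ax": 0, "ay": 0, "az": 5.9, "gripper": 0.6}, {"x": 1, "y": -23, "z": 0, "ax": 0, "ay": 0, "az": 5.9, "gripper": 0.6}, {"x": -9, "y": -22, "z": 0, "ax": 0, "ay": 0, "az": 5.9, "gripper": 0.6}, {"x": -11, "y": -21, "z": 0, "ax": 0, "ay": 0, "az": 5.9, "gripper": 0.6}])

```text
clock: 9.5
position: [0.4425, 0.2396, 0.1574]
ee_rot: [0.324, 0.946, -0.0, 0.0]
ft_force: [1.5, -0.5, -3.2]
grip_width: 0.644
grasp_force: 44.6
```

apply_moves(rows=[{"x": -13, "y": -20, "z": 0, "ax": 0, "ay": 0, "az": 5.9, "gripper": 0.6}, {"x": -15, "y": -19, "z": 0, "ax": 0, "ay": 0, "az": 5.9, "gripper": 0.6}, {"x": -17, "y": -17, "z": 0, "ax": 0, "ay": 0, "az": 5.9, "gripper": 0.6}, {"x": -19, "y": -15, "z": 0, "ax": 0, "ay": 0, "az": 5.9, "gripper": 0.6}, {"x": -20, "y": -13, "z": 0, "ax": 0, "ay": 0, "az": 5.9, "gripper": 0.6}])

```text
clock: 9.92
position: [0.4335, 0.1198, 0.1574]
ee_rot: [0.555, 0.832, -0.0, 0.0]
ft_force: [-0.5, 0.3, -5.1]
grip_width: 0.644
grasp_force: 44.6
```

apply_moves(rows=[{"x": -21, "y": -3, "z": 0, "ax": 0, "ay": 0, "az": 5.9, "gripper": 0.6}, {"x": -22, "y": -1, "z": 0, "ax": 0, "ay": 0, "az": 5.9, "gripper": 0.6}, {"x": 0, "y": 0, "z": 0, "ax": 0, "ay": 0, "az": 0, "gripper": 0.6}])

```text
clock: 10.17
position: [0.4454, 0.0746, 0.1573]
ee_rot: [0.64, 0.768, -0.001, 0.001]
ft_force: [0.4, -0.8, -5.2]
grip_width: 0.641
grasp_force: 44.6
```

```bash
python3 - <<'E'
from workcell import *
from h import *
s=get_obs();print(s["ft_force"],s["grip_width"],s["grasp_force"],s["position"]);plan((.4537,.0651,.100),.2017+np.pi/2,s,G=.6,mm=28,deg=6)
c=camera("scene");cv2.imwrite("pics/scene3.png",c["color"][:,:,::-1]);a=c["color"][160:290,260:390,::-1]
a=cv2.resize(a,None,fx=4.6,fy=4.6,interpolation=cv2.INTER_CUBIC)
t=s["position"];yaw=2*np.arctan2(s["ee_rot"][1],s["ee_rot"][0])-np.pi
def dr(p,P,col):
    for u in proj(c,w(p,P)): cv2.circle(a,tuple(int(t) for t in ((u-[260,160])*4.6+1.8)),3,col,-1)
def off(dz):
    p=[t[0],t[1],yaw]; b=t[2]-.037
    dr(p,[(sx*.06,sy*.028,b) for sx in(-1,1) for sy in(-1,1)],(0,255,255));dr(p,[(sx*.06,sy*.022,b+.052) for sx in(-1,1) for sy in(-1,1)],(255,255,0))
off(0)
k=[.4537,.0651,.2017];dr(k,[(sx*.075,sy*.1,.062) for sx in(-1,1) for sy in(-1,1)],(0,255,0));dr(k,[(sx*.032,sy*.065,.026) for sx in(-1,1) for sy in(-1,1)],(255,0,255))
cv2.imwrite("pics/s3c.png",a)
E
```

```text
[ 0.40837308 -0.7675687  -5.16555535] 0.6411199467888621 44.584227204322815 [0.44544451 0.07457484 0.15727147]
tilt [-0.01  0.13 -1.12] n 3
[{"x": -4, "y": 2, "z": 19, "ax": 0, "ay": 0, "az": -0.4, "gripper": 0.6}, {"x": -4, "y": 2, "z": 19, "ax": 0, "ay": 0, "az": -0.4, "gripper": 0.6}, {"x": -4, "y": 2, "z": 19, "ax": 0, "ay": 0, "az": -0.4, "gripper": 0.6}]
```

View pics/s3c.png

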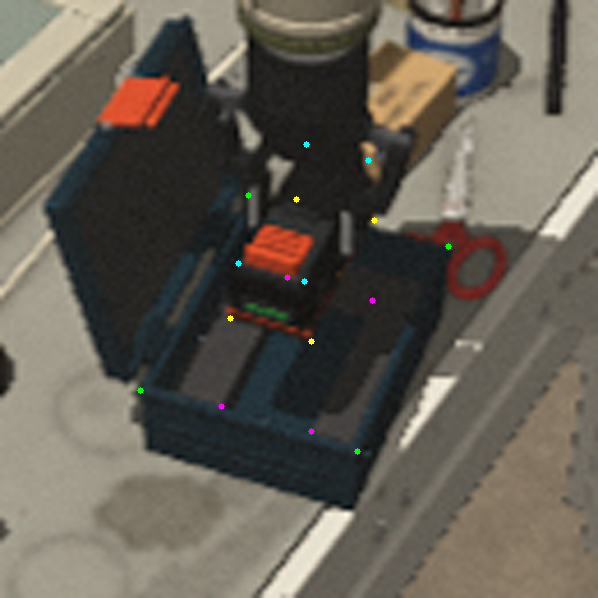

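The pack hangs level, with its nose and button at about (280,245) in the crop, over the case. The pocket's hinge-side edge seems to lie a few crop pixels to the right of its marker, so I measure the pocket directly in the first images.

```bash
python3 - <<'E'
from workcell import *
from h import *
ct,cs=camera("top"),camera("scene");k=[.4537,.0651,.2017]
for n,c in(("top",ct),("scene",cs)):
    im=cv2.imread(f"pics/{n}0.png").astype(np.float32)
    d=im[:,:,0]-im[:,:,2]  # blue minus red
    s=im.sum(2)/3
    print(n,"profile along case x (mm), at foam height; b-r / grey, mean over y")
    X=np.arange(-90,95,4);ys=np.arange(-.04,.041,.005) if n=="top" else np.arange(-.03,.03,.005)
    for nm,A in(("b-r",d),("grey",s)):
        r=[]
        for x in X:
            u=proj(c,w(k,[(x/1000,y,.026) for y in ys])).astype(np.float32); r.append(cv2.remap(A,u[:,0:1],u[:,1:2],cv2.INTER_LINEAR).mean())
        print(nm,[(int(x),int(round(v))) for x,v in zip(X,r)])
    if n=="top":
        Y=np.arange(-112,113,4)
        for nm,A in(("b-r",d),("grey",s)):
            r=[]
            for y in Y:
                u=proj(c,w(k,[(x,y/1000,.026) for x in np.arange(-.02,.021,.005)])).astype(np.float32); r.append(cv2.remap(A,u[:,0:1],u[:,1:2],cv2.INTER_LINEAR).mean())
            print("along y",nm,[(int(x),int(round(v))) for x,v in zip(Y,r)])
E
```

```text
top profile along case x (mm), at foam height; b-r / grey, mean over y
b-r [(-90, -27), (-86, -27), (-82, -21), (-78, -7), (-74, 12), (-70, 10), (-66, -3), (-62, -8), (-58, -8), (-54, -8), (-50, -7), (-46, -7), (-42, -7), (-38, -7), (-34, -3), (-30, 11), (-26, 24), (-22, 27), (-18, 27), (-14, 27), (-10, 27), (-6, 27), (-2, 27), (2, 27), (6, 27), (10, 27), (14, 27), (18, 27), (22, 27), (26, 25), (30, 12), (34, -3), (38, -8), (42, -8), (46, -8), (50, -8), (54, -8), (58, -8), (62, -7), (66, -6), (70, 1), (74, 13), (78, 12), (82, 0), (86, 0), (90, 12), (94, 18)]
grey [(-90, 162), (-86, 169), (-82, 141), (-78, 96), (-74, 72), (-70, 75), (-66, 90), (-62, 99), (-58, 100), (-54, 100), (-50, 100), (-46, 100), (-42, 101), (-38, 101), (-34, 98), (-30, 89), (-26, 84), (-22, 83), (-18, 84), (-14, 84), (-10, 84), (-6, 84), (-2, 84), (2, 84), (6, 84), (10, 84), (14, 84), (18, 84), (22, 84), (26, 80), (30, 76), (34, 87), (38, 100), (42, 102), (46, 102), (50, 102), (54, 102), (58, 102), (62, 96), (66, 77), (70, 59), (74, 59), (78, 67), (82, 73), (86, 71), (90, 64), (94, 61)]
along y b-r [(-112, -13),
[... 1562 characters left out ...]
 (14, 22), (18, 22), (22, 20), (26, 3), (30, -4), (34, -5), (38, -4), (42, -5), (46, -5), (50, -5), (54, -5), (58, -5), (62, -5), (66, -3), (70, 1), (74, 3), (78, 3), (82, 10), (86, 19), (90, 6), (94, -3)]
grey [(-90, 97), (-86, 75), (-82, 58), (-78, 30), (-74, 30), (-70, 31), (-66, 42), (-62, 53), (-58, 62), (-54, 66), (-50, 66), (-46, 65), (-42, 66), (-38, 67), (-34, 65), (-30, 50), (-26, 48), (-22, 49), (-18, 49), (-14, 49), (-10, 49), (-6, 49), (-2, 48), (2, 49), (6, 49), (10, 49), (14, 48), (18, 49), (22, 45), (26, 33), (30, 38), (34, 61), (38, 66), (42, 66), (46, 66), (50, 66), (54, 66), (58, 66), (62, 62), (66, 46), (70, 33), (74, 29), (78, 29), (82, 35), (86, 46), (90, 48), (94, 55)]
```

The pocket edges sit at ±31 mm and ±64 mm about the fitted centre in both cameras, so the case fit is good to about 1 mm. Lowering the pack.

apply_moves(rows=[{"x": -4, "y": 2, "z": 14, "ax": 0, "ay": 0, "az": -0.4, "gripper": 0.6}, {"x": -4, "y": 2, "z": 20, "ax": 0, "ay": 0, "az": -0.4, "gripper": 0.6}, {"x": -3, "y": 2, "z": 20, "ax": 0, "ay": 0, "az": -0.3, "gripper": 0.6}, {"x": 0, "y": 0, "z": 15, "ax": 0, "ay": 0, "az": 0, "gripper": 0.6}, {"x": 0, "y": 0, "z": 0, "ax": 0, "ay": 0, "az": 0, "gripper": 0.6}])

```text
clock: 10.73
position: [0.451, 0.0701, 0.0855]
ee_rot: [0.627, 0.779, -0.001, -0.002]
ft_force: [-0.7, 0.1, -4.8]
grip_width: 0.645
grasp_force: 44.6
```

```bash
python3 - <<'E'
from workcell import *
from h import *
s=get_obs();print(s["ft_force"],s["position"]);plan((.4537,.0651,.07),.2017+np.pi/2,s,G=.6)
E
```

```text
[-0.6634295   0.14107208 -4.758276  ] [0.45096979 0.07005604 0.08548384]
tilt [-0.25 -0.09  0.75] n 1
[{"x": -5, "y": 2, "z": 15, "ax": 0, "ay": 0, "az": 0.8, "gripper": 0.6}]
```

apply_moves(rows=[{"x": -5, "y": 2, "z": 5, "ax": 0, "ay": 0, "az": 0.4, "gripper": 0.6}, {"x": 0, "y": 0, "z": 0, "ax": 0, "ay": 0, "az": 0, "gripper": 0.6}, {"x": 0, "y": 0, "z": 0, "ax": 0, "ay": 0, "az": 0, "gripper": 0.6}])

```text
clock: 10.98
position: [0.4567, 0.0649, 0.0836]
ee_rot: [0.631, 0.776, 0.0, 0.0]
ft_force: [-0.2, 0.1, -4.6]
grip_width: 0.646
grasp_force: 44.6
```

```bash
python3 - <<'E'
from workcell import *
from h import *
s=get_obs();print(s["ft_force"],s["position"]);plan((.4537,.0651,.07),.2017+np.pi/2,s,G=.6)
E
```

```text
[-0.16246101  0.09996298 -4.63747059] [0.45667238 0.06494639 0.08363572]
tilt [0.06 0.01 0.21] n 1
[{"x": 1, "y": -3, "z": 14, "ax": 0, "ay": 0, "az": 0.2, "gripper": 0.6}]
```

apply_moves(rows=[{"x": 0, "y": -3, "z": 8, "ax": 0, "ay": 0, "az": 0, "gripper": 0.6}, {"x": 0, "y": 0, "z": 6, "ax": 0, "ay": 0, "az": 0, "gripper": 0.6}, {"x": 0, "y": 0, "z": 4, "ax": 0, "ay": 0, "az": 0, "gripper": 0.6}, {"x": 0, "y": 0, "z": 2, "ax": 0, "ay": 0, "az": 0, "gripper": 0.6}])

```text
clock: 11.32
position: [0.4527, 0.0641, 0.0621]
ee_rot: [0.631, 0.776, -0.0, -0.0]
ft_force: [0.8, -0.5, -4.5]
grip_width: 0.642
grasp_force: 44.7
```

apply_moves(rows=[{"x": 0, "y": 0, "z": 3, "ax": 0, "ay": 0, "az": 0, "gripper": 0.6}, {"x": 0, "y": 0, "z": 2, "ax": 0, "ay": 0, "az": 0, "gripper": 0.6}])

```text
clock: 11.48
position: [0.4531, 0.0642, 0.0575]
ee_rot: [0.631, 0.776, -0.0, -0.0]
ft_force: [0.3, -0.5, -5.0]
grip_width: 0.641
grasp_force: 44.7
```

apply_moves(rows=[{"x": 0, "y": 0, "z": 3, "ax": 0, "ay": 0, "az": 0, "gripper": 0.6}, {"x": 0, "y": 0, "z": 3, "ax": 0, "ay": 0, "az": 0, "gripper": 0.6}, {"x": 0, "y": 0, "z": 2, "ax": 0, "ay": 0, "az": 0, "gripper": 0.6}])

```text
clock: 11.73
position: [0.4531, 0.0642, 0.0494]
ee_rot: [0.631, 0.776, -0.0, -0.0]
ft_force: [-1.0, 0.3, -5.2]
grip_width: 0.64
grasp_force: 44.7
```

apply_moves(rows=[{"x": 0, "y": 0, "z": 2, "ax": 0, "ay": 0, "az": 0, "gripper": 0.6}, {"x": 0, "y": 0, "z": 2, "ax": 0, "ay": 0, "az": 0, "gripper": 0.6}])

```text
clock: 11.9
position: [0.4531, 0.0642, 0.0456]
ee_rot: [0.631, 0.776, -0.0, 0.0]
ft_force: [0.4, 0.5, -5.2]
grip_width: 0.646
grasp_force: 44.7
```

apply_moves(rows=[{"x": 0, "y": 0, "z": 1.5, "ax": 0, "ay": 0, "az": 0, "gripper": 0.6}, {"x": 0, "y": 0, "z": 1.5, "ax": 0, "ay": 0, "az": 0, "gripper": 0.6}])

```text
clock: 12.07
position: [0.4532, 0.0642, 0.0437]
ee_rot: [0.631, 0.776, -0.001, 0.0]
ft_force: [-15.3, -3.4, 38.9]
grip_width: 0.643
grasp_force: 49.7
```

apply_moves(rows=[{"x": 0, "y": 0, "z": 1, "ax": 0, "ay": 0, "az": 0, "gripper": 0.6}, {"x": 0, "y": 0, "z": 1, "ax": 0, "ay": 0, "az": 0, "gripper": 0.6}])

```text
clock: 12.23
position: [0.4538, 0.0643, 0.0436]
ee_rot: [0.631, 0.776, -0.001, 0.001]
ft_force: [-22.8, -5.7, 63.2]
grip_width: 0.648
grasp_force: 52.2
```

apply_moves(rows=[{"x": 0, "y": 0, "z": -2.5, "ax": 0, "ay": 0, "az": 0, "gripper": 0.6}, {"x": 0, "y": 0, "z": 0, "ax": 0, "ay": 0, "az": 0, "gripper": 0.3}, {"x": 0, "y": 0, "z": 0, "ax": 0, "ay": 0, "az": 0, "gripper": 0.15}, {"x": 0, "y": 0, "z": 0, "ax": 0, "ay": 0, "az": 0, "gripper": 0.15}])

```text
clock: 12.57
position: [0.4534, 0.0642, 0.0433]
ee_rot: [0.631, 0.776, 0.0, 0.0]
ft_force: [-0.0, -0.7, 0.6]
grip_width: 0.852
grasp_force: 0.0
```

apply_moves(rows=[{"x": 0, "y": 0, "z": -8, "ax": 0, "ay": 0, "az": 0, "gripper": 0.15}, {"x": 0, "y": 0, "z": -20, "ax": 0, "ay": 0, "az": 0, "gripper": 0.15}, {"x": 0, "y": 0, "z": -40, "ax": 0, "ay": 0, "az": 0, "gripper": 0.15}, {"x": 0, "y": 0, "z": -40, "ax": 0, "ay": 0, "az": 0, "gripper": 0.15}, {"x": 0, "y": 0, "z": -40, "ax": 0, "ay": 0, "az": 0, "gripper": 1}])

```text
clock: 12.98
position: [0.4525, 0.0647, 0.1933]
ee_rot: [0.631, 0.776, 0.0, -0.0]
ft_force: [0.8, -0.3, 0.7]
grip_width: 0.729
grasp_force: 0.0
```

```bash
python3 - <<'E'
from workcell import *
from h import *
c=camera("scene");a=c["color"][170:280,265:365,::-1]
a=cv2.resize(a,None,fx=5,fy=5,interpolation=cv2.INTER_CUBIC)
k=[.4537,.0651,.2017+np.pi/2-np.pi]
for P,col in(([(sx*.06,sy*.022,.058) for sx in(-1,1) for sy in(-1,1)],(255,255,0)),([(-.051,.017,.072),(-.051,-.017,.072)],(255,0,255))):
    for u in proj(c,w(k,P)): cv2.circle(a,tuple(int(t) for t in ((u-[265,170])*5+2)),3,col,-1)
cv2.imwrite("pics/s4c.png",a);print(get_obs()["position"])
E
```

```text
[0.45605642 0.06570762 0.20078454]
```

View pics/s4c.png

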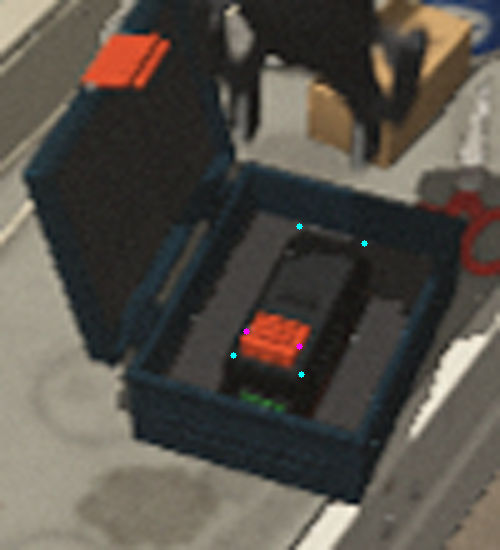

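The pack is seated in the pocket: button up, visible at (275,337) in the crop, with foam on both sides. Next the lid: fingers shut, over and behind it, with tool y along case +x.

apply_moves(rows=[{"x": 0, "y": 0, "z": -35, "ax": 0, "ay": 0, "az": 0, "gripper": 1}, {"x": 0, "y": 0, "z": -35, "ax": 0, "ay": 0, "az": 0, "gripper": 1}, {"x": 0, "y": 15, "z": -25, "ax": 0, "ay": 0, "az": 0, "gripper": 1}, {"x": 0, "y": 32, "z": 0, "ax": 0, "ay": 0, "az": 0, "gripper": 1}, {"x": 0, "y": 32, "z": 0, "ax": 0, "ay": 0, "az": 0, "gripper": 1}])

```text
clock: 13.45
position: [0.5323, 0.08, 0.2891]
ee_rot: [0.632, 0.775, 0.001, 0.003]
ft_force: [-0.5, -0.4, -0.5]
grip_width: 0.002
grasp_force: 0.0
```

apply_moves(rows=[{"x": 0, "y": 32, "z": 0, "ax": 0, "ay": 0, "az": 0, "gripper": 1}, {"x": 0, "y": 32, "z": 0, "ax": 0, "ay": 0, "az": 0, "gripper": 1}, {"x": 0, "y": 32, "z": 0, "ax": 0, "ay": 0, "az": 0, "gripper": 1}, {"x": 0, "y": 15, "z": 0, "ax": 0, "ay": 0, "az": 0, "gripper": 1}, {"x": 0, "y": 0, "z": 0, "ax": 0, "ay": 0, "az": 0, "gripper": 1}])

```text
clock: 13.87
position: [0.641, 0.1035, 0.2848]
ee_rot: [0.631, 0.776, 0.0, -0.001]
ft_force: [-0.2, -0.2, 1.6]
grip_width: 0.002
grasp_force: 0.0
```

```bash
python3 - <<'E'
from workcell import *
from h import *
s=get_obs();print(s["ft_force"],s["position"],s["grip_width"],s["joint_pos"]);p=s["position"]-[.4537,.0651,0];print("case x,y",p[0]*np.cos(.2017)+p[1]*np.sin(.2017),-p[0]*np.sin(.2017)+p[1]*np.cos(.2017))
E
```

```text
[-0.17455419 -0.16957794  1.62584226] [0.64101979 0.10350911 0.28483448] 0.0023352826628937674 [ 0.33616364  0.49019561 -0.82843769  1.28743276  0.35229024  1.5126911
 -0.24590759]
case x,y 0.19121702907045962 0.00010371888904951027
```

Clear behind the lid at case x = 0.191. I lower the fingers and push towards the front.

apply_moves(rows=[{"x": 0, "y": 0, "z": 35, "ax": 0, "ay": 0, "az": 0, "gripper": 1}, {"x": 0, "y": 0, "z": 35, "ax": 0, "ay": 0, "az": 0, "gripper": 1}, {"x": 0, "y": 0, "z": 35, "ax": 0, "ay": 0, "az": 0, "gripper": 1}, {"x": 0, "y": 0, "z": 4, "ax": 0, "ay": 0, "az": 0, "gripper": 1}, {"x": 0, "y": 0, "z": 0, "ax": 0, "ay": 0, "az": 0, "gripper": 1}])

```text
clock: 14.28
position: [0.6379, 0.1022, 0.1762]
ee_rot: [0.631, 0.776, -0.001, -0.001]
ft_force: [-0.3, 0.3, 1.1]
grip_width: -0.001
grasp_force: 0.0
```

apply_moves(rows=[{"x": 0, "y": -12, "z": 0, "ax": 0, "ay": 0, "az": 0, "gripper": 1}, {"x": 0, "y": -12, "z": 0, "ax": 0, "ay": 0, "az": 0, "gripper": 1}, {"x": 0, "y": -12, "z": 0, "ax": 0, "ay": 0, "az": 0, "gripper": 1}, {"x": 0, "y": -10, "z": 0, "ax": 0, "ay": 0, "az": 0, "gripper": 1}, {"x": 0, "y": -10, "z": 0, "ax": 0, "ay": 0, "az": 0, "gripper": 1}])

```text
clock: 14.7
position: [0.5855, 0.0921, 0.1813]
ee_rot: [0.631, 0.776, 0.002, 0.002]
ft_force: [2.2, 0.4, 2.4]
grip_width: -0.006
grasp_force: 0.0
```

apply_moves(rows=[{"x": 0, "y": -10, "z": 0, "ax": 0, "ay": 0, "az": 0, "gripper": 1}, {"x": 0, "y": -10, "z": 0, "ax": 0, "ay": 0, "az": 0, "gripper": 1}, {"x": 0, "y": -10, "z": 0, "ax": 0, "ay": 0, "az": 0, "gripper": 1}, {"x": 0, "y": -10, "z": 0, "ax": 0, "ay": 0, "az": 0, "gripper": 1}, {"x": 0, "y": -10, "z": 0, "ax": 0, "ay": 0, "az": 0, "gripper": 1}])

```text
clock: 15.12
position: [0.5363, 0.0821, 0.1808]
ee_rot: [0.631, 0.776, 0.002, 0.002]
ft_force: [0.0, 0.4, 0.6]
grip_width: 0.002
grasp_force: 0.0
```

apply_moves(rows=[{"x": 0, "y": -10, "z": 0, "ax": 0, "ay": 0, "az": 0, "gripper": 1}, {"x": 0, "y": -10, "z": 0, "ax": 0, "ay": 0, "az": 0, "gripper": 1}, {"x": 0, "y": -10, "z": 0, "ax": 0, "ay": 0, "az": 0, "gripper": 1}, {"x": 0, "y": -10, "z": 0, "ax": 0, "ay": 0, "az": 0, "gripper": 1}, {"x": 0, "y": -10, "z": 0, "ax": 0, "ay": 0, "az": 0, "gripper": 1}])

```text
clock: 15.53
position: [0.486, 0.0711, 0.1783]
ee_rot: [0.631, 0.776, 0.0, 0.001]
ft_force: [1.5, -1.4, 0.2]
grip_width: -0.001
grasp_force: 0.3
```

apply_moves(rows=[{"x": 0, "y": -8, "z": 0, "ax": 0, "ay": 0, "az": 0, "gripper": 1}, {"x": 0, "y": -8, "z": 0, "ax": 0, "ay": 0, "az": 0, "gripper": 1}, {"x": 0, "y": -8, "z": 0, "ax": 0, "ay": 0, "az": 0, "gripper": 1}, {"x": 0, "y": -8, "z": 0, "ax": 0, "ay": 0, "az": 0, "gripper": 1}, {"x": 0, "y": -8, "z": 0, "ax": 0, "ay": 0, "az": 0, "gripper": 1}])

```text
clock: 15.95
position: [0.4466, 0.0629, 0.1774]
ee_rot: [0.631, 0.776, 0.0, 0.0]
ft_force: [1.0, -0.3, -0.7]
grip_width: -0.002
grasp_force: 0.1
```

apply_moves(rows=[{"x": 0, "y": -10, "z": 0, "ax": 0, "ay": 0, "az": 0, "gripper": 1}, {"x": 0, "y": -10, "z": 0, "ax": 0, "ay": 0, "az": 0, "gripper": 1}, {"x": 0, "y": -10, "z": 0, "ax": 0, "ay": 0, "az": 0, "gripper": 1}, {"x": 0, "y": -10, "z": 0, "ax": 0, "ay": 0, "az": 0, "gripper": 1}, {"x": 0, "y": -10, "z": 0, "ax": 0, "ay": 0, "az": 0, "gripper": 1}])

```text
clock: 16.37
position: [0.3975, 0.0527, 0.1773]
ee_rot: [0.631, 0.776, 0.0, 0.0]
ft_force: [-0.2, -0.5, -0.4]
grip_width: 0.002
grasp_force: 0.0
```

apply_moves(rows=[{"x": 0, "y": 0, "z": 0, "ax": 0, "ay": 0, "az": 0, "gripper": 1}, {"x": 0, "y": 0, "z": 0, "ax": 0, "ay": 0, "az": 0, "gripper": 1}, {"x": 0, "y": 0, "z": 0, "ax": 0, "ay": 0, "az": 0, "gripper": 1}, {"x": 0, "y": 0, "z": 0, "ax": 0, "ay": 0, "az": 0, "gripper": 1}, {"x": 0, "y": 0, "z": 0, "ax": 0, "ay": 0, "az": 0, "gripper": 1}])

```text
clock: 16.78
position: [0.3986, 0.053, 0.1773]
ee_rot: [0.631, 0.776, 0.0, -0.0]
ft_force: [-0.1, -0.1, -0.5]
grip_width: 0.0
grasp_force: 0.0
```

```bash
python3 - <<'E'
from workcell import *
from h import *
c=camera("scene");a=c["color"][160:290,255:385,::-1]
cv2.imwrite("pics/s5c.png",cv2.resize(a,None,fx=4,fy=4,interpolation=cv2.INTER_CUBIC))
s=get_obs();print(s["ft_force"],s["position"]);p=s["position"]-[.4537,.0651,0];print("case x,y",p[0]*np.cos(.2017)+p[1]*np.sin(.2017),-p[0]*np.sin(.2017)+p[1]*np.cos(.2017))
E
```

```text
[ 0.55566884 -0.26904094 -0.71718598] [0.39853705 0.05299185 0.17723983]
case x,y -0.056470339983272326 -0.0008116108212630428
```

View pics/s5c.png

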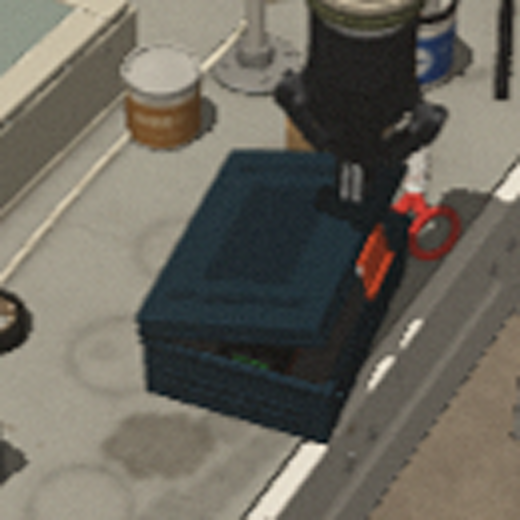

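The lid is down to a small gap, with the green nose light still visible under it at (245,360), and the fingers are over its front edge. I press down there.

apply_moves(rows=[{"x": 0, "y": -5, "z": 15, "ax": 0, "ay": 0, "az": 0, "gripper": 1}, {"x": 0, "y": 0, "z": 15, "ax": 0, "ay": 0, "az": 0, "gripper": 1}, {"x": 0, "y": 0, "z": 15, "ax": 0, "ay": 0, "az": 0, "gripper": 1}, {"x": 0, "y": 0, "z": 15, "ax": 0, "ay": 0, "az": 0, "gripper": 1}, {"x": 0, "y": 0, "z": 8, "ax": 0, "ay": 0, "az": 0, "gripper": 1}])

```text
clock: 17.25
position: [0.3928, 0.0518, 0.1079]
ee_rot: [0.631, 0.776, -0.0, -0.001]
ft_force: [-0.0, 0.5, 0.3]
grip_width: 0.003
grasp_force: 0.0
```

apply_moves(rows=[{"x": 0, "y": 0, "z": 2, "ax": 0, "ay": 0, "az": 0, "gripper": 1}, {"x": 0, "y": 0, "z": 2, "ax": 0, "ay": 0, "az": 0, "gripper": 1}, {"x": 0, "y": 0, "z": 2, "ax": 0, "ay": 0, "az": 0, "gripper": 1}])

```text
clock: 17.5
position: [0.3939, 0.0519, 0.1037]
ee_rot: [0.631, 0.776, 0.0, 0.0]
ft_force: [0.9, 0.8, 0.5]
grip_width: -0.0
grasp_force: 0.0
```

apply_moves(rows=[{"x": 0, "y": 0, "z": 2, "ax": 0, "ay": 0, "az": 0, "gripper": 1}, {"x": 0, "y": 0, "z": 2, "ax": 0, "ay": 0, "az": 0, "gripper": 1}])

```text
clock: 17.67
position: [0.3935, 0.0517, 0.1]
ee_rot: [0.631, 0.776, -0.0, 0.0]
ft_force: [-6.7, -0.3, 10.9]
grip_width: 0.004
grasp_force: 5.2
```

apply_moves(rows=[{"x": 0, "y": 0, "z": 2, "ax": 0, "ay": 0, "az": 0, "gripper": 1}, {"x": 0, "y": 0, "z": 2, "ax": 0, "ay": 0, "az": 0, "gripper": 1}])

```text
clock: 17.83
position: [0.3937, 0.0517, 0.0958]
ee_rot: [0.631, 0.776, -0.0, 0.0]
ft_force: [-0.4, 0.2, 0.3]
grip_width: 0.001
grasp_force: 0.0
```

The force rose to 10.9 N and then dropped to zero, so the catch snapped. I press once more to make sure, then retreat.

apply_moves(rows=[{"x": 0, "y": 0, "z": 1, "ax": 0, "ay": 0, "az": 0, "gripper": 1}, {"x": 0, "y": 0, "z": 1, "ax": 0, "ay": 0, "az": 0, "gripper": 1}, {"x": 0, "y": 0, "z": 0.5, "ax": 0, "ay": 0, "az": 0, "gripper": 1}])

```text
clock: 18.08
position: [0.3939, 0.0517, 0.0938]
ee_rot: [0.631, 0.776, -0.0, 0.0]
ft_force: [-8.1, -1.2, 23.3]
grip_width: 0.003
grasp_force: 11.9
```

apply_moves(rows=[{"x": 0, "y": 0, "z": -20, "ax": 0, "ay": 0, "az": 0, "gripper": 1}, {"x": 0, "y": 0, "z": -35, "ax": 0, "ay": 0, "az": 0, "gripper": 1}, {"x": 0, "y": 0, "z": -35, "ax": 0, "ay": 0, "az": 0, "gripper": 1}, {"x": 0, "y": 0, "z": -20, "ax": 0, "ay": 0, "az": 0, "gripper": 1}, {"x": 0, "y": 0, "z": 0, "ax": 0, "ay": 0, "az": 0, "gripper": 1}])

```text
clock: 18.5
position: [0.3957, 0.052, 0.2071]
ee_rot: [0.631, 0.776, 0.002, 0.003]
ft_force: [0.1, 0.0, 0.5]
grip_width: -0.001
grasp_force: 0.0
```

```bash
python3 - <<'E'
from workcell import *
from h import *
c=camera("scene");a=c["color"][160:290,255:385,::-1]
cv2.imwrite("pics/s6c.png",cv2.resize(a,None,fx=4,fy=4,interpolation=cv2.INTER_CUBIC))
E
```

```text
(no output)
```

View pics/s6c.png

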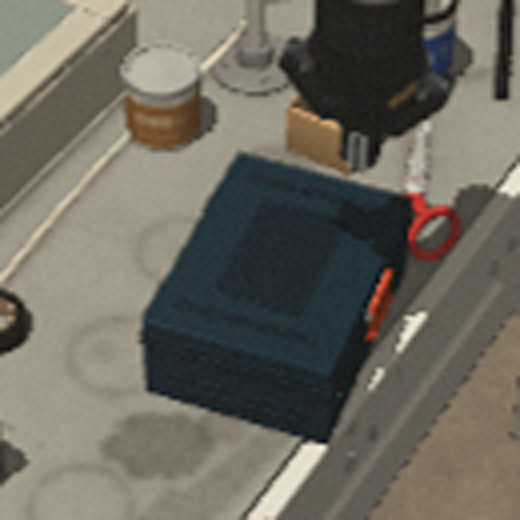

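The lid is flush all round, with its catch down at (380,305), the gripper is clear, and nothing else has moved.

```bash
python3 -c "from workcell import *; print(hand_in())"
```

```text
the job is handed in; nothing more can be done
None
```

The pack is out of the charger and in the case's foam pocket, button up, with the lid snapped shut; I handed the job in at about 18.5 s of the 59 s allowed, and no verdict came back.

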